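Gauge the height of a specimen block

TASK

Measure the resin block in the yellow holder: put it down gently, flat on the steel reference plate and resin side up, and let go of it. Then pick up the bridge gauge and lower it gently over the block, so that both its legs stand flat on the plate, one on each side of the block, and its sprung foot rests on the middle of the resin top and reads the block's height. Leave the gauge standing there, and leave the other blocks, the bottle and the slide box where they are.

Things in the scene. Friction and masses are not known exactly. Their poses are not given: they have to be found in the camera images.
- yellow_block: Block to be measured, 140 g: yellow holder plate 76 (x) x 52 (y) x 10 mm with a white resin block 50 (x) x 36 (y) mm standing centrally on it, top 36 mm above the underside, a brown-red specimen disc showing in the top. Origin: centre of the underside, z up. Grip across the 36 mm of the resin (along y). Starts flat on the bench among the others.
- yellow_top (a point): Centre of the top face of the yellow block's resin, 36 mm above its underside.
- plate: Bright steel reference plate, 180 (x) x 200 (y) mm, top face 25 mm above its origin, standing on the bench, immovable. Origin: centre of its underside, z up.
- plate_top (a point): Centre of the plate's top face.
- gauge: Loose grey bridge gauge, 650 g, an inverted U. Legs at y = +65 and -65 mm, each 14 mm in y, 70 mm in x; 116 mm clear between them. Beam 142 (y) x 44 (x) mm, 70 to 84 mm up. On it a black grip 30 (x) x 40 (y) mm, 84 to 146 mm up, and at y = +52 mm a white scale plate 144 mm high: so grip along x. Origin: centre of the plane under the legs, z up. Starts on a 6 mm cork rest.
- gauge_grip (a point): Point to grip: in the middle of the black grip, 125 mm above the gauge's origin.
- plunger (a joint): Gauge reading, m: height of the sprung foot's underside above the plane of the legs' undersides. 0 = foot flush with the legs (fully sprung down), at most 0.053. The spring presses the foot down with 1 to 2.5 N. A red pointer beside the white scale rises with it.
- foot_pad (a point): Centre of the underside of the gauge's brass foot, a disc 28 mm across, in the middle between the legs; it slides along the gauge's z.
- blue_block: Bystander: like the yellow block but with a blue holder, 28 mm tall. Origin: centre of the underside.
- green_block: Bystander: like the yellow block but with a green holder, 44 mm tall. Origin: centre of the underside.
- oil_bottle: Bystander: amber bottle with a white cap, 44 mm across, 85 mm tall. Origin: centre of the underside.
- slide_box: Bystander: grey slide box with a white lid, 87 x 102 x 32 mm. Origin: centre of the underside.
There are look-alikes about, which are no part of the job. Of the things that look like the gauge, the middle-sized one is meant.

How it is judged (in metres and radians):
On the way:
1. the yellow block lies flat on the plate, let go, with the gauge not yet over it (z of yellow_block in the frame of plate between 0.0235 and 0.0268 m and angle between yellow_block's own z axis and vertical below 0.03 rad and contact force between yellow_block and plate above 0.3 N and contact force between yellow_block and the fingers below 0.1 N and linear speed of yellow_block below 0.02 m/s and contact force between gauge and yellow_block below 0.1 N and horizontal distance between foot_pad and yellow_top above 0.06 m), for 0.2 s.
At the end, for the whole second after the job is handed in: The yellow block lies flat on the plate (tilt under 0.03 rad, underside within 2 mm of the plate's top) and the gauge stands on the plate with both legs (same tolerances), its foot touching the resin top within 14 mm of its centre and its joint reading 36 mm within 1.7 mm; both at rest (z of yellow_block in the frame of plate between 0.0235 and 0.0268 m and angle between each of yellow_block, gauge's own z axis and vertical below 0.03 rad and contact force between yellow_block and plate above 0.3 N and z of gauge in the frame of plate between 0.0235 and 0.0268 m and contact force between gauge and plate above 0.5 N and contact force between gauge and yellow_block above 0.3 N and value of joint plunger between 0.0343 and 0.0377 m and horizontal distance between foot_pad and yellow_top below 0.014 m and linear speed of each of gauge, yellow_block below 0.02 m/s).
It fails at once if the gauge is dropped or banged down: it touches the block or the plate while moving faster than 0.3 m/s (linear speed of gauge above 0.3 m/s and (contact force between gauge and yellow_block above 0.3 N or contact force between gauge and plate above 0.3 N)).
It fails at once if the yellow block is dropped or banged onto the plate: it touches it while moving faster than 0.35 m/s (linear speed of yellow_block above 0.35 m/s and contact force between yellow_block and plate above 0.3 N).
It fails at once if a bystander (blue block, green block, bottle, slide box) is moved by more than 25 mm or tipped (distance of any of blue_block, green_block, oil_bottle, slide_box from where it was at the start of the episode above 0.025 m or angle between any of blue_block, green_block, oil_bottle, slide_box's own z axis and vertical above 0.35 rad).
It also fails if it takes over 61 s, if anything falls off the work surface, if the arm or the gripper's body presses on something with over 40 N, if the wrist force passes 120 N, or if a joint passes its speed limit or range.

ROBOT

A 7-joint arm with a two-finger parallel gripper is mounted at the origin on the work surface. World frame = base frame: x ahead of the robot, y to its left, z up, the work surface at z = 0. Lengths are in mm, angles in rad, forces in N, time in s.
With the tool pointing down it reaches from about 425 to 950 mm from the base axis. Payload 4.7 kg.
Tool frame: the origin (TCP) lies at the very end of the fingers, on their centre line; the grasp point (between the pads) lies 19 mm behind it; z points along the fingers, y is the line along which they close (so a half turn about z gives the same grasp; the last joint's range is limited). The gripper opens to 87 mm and grips with 3 to 60 N. Pads are 19 mm wide; open, the fingers measure 117 mm over their backs; the gripper's body (75 mm by 190 mm) begins 51 mm behind the grasp point.
Start: joints at [1.208, 0.469, -0.049, 1.532, 0.024, 1.141, -0.082], TCP at [221.201, -637.745, 222.573] pointing down, gripper open.
Joint ranges: [-2.59, 2.59], [-0.33, 1.99], [-1.39, 1.29], [0.1, 2.45], [-1.04, 4.18], [0.21, 1.99], [-2.66, 2.66]. Speed limits (rad/s): [2.57, 2.57, 3.14, 3.14, 3.14, 3.14, 3.14].

INTERFACE

Orientations are given as a unit quaternion [w, x, y, z].
In Python, from rig import robot gives the robot as it stands.
- The arm moves only by the tool apply_moves, never from a script. Its argument "motion" is one flat list of numbers, 6 for each row, row after row: the shift along the tool's x, y, z in mm, then the turn, a rotation vector about the tool's x, y, z in degrees. A call has exactly 10 rows; each row shifts and turns the commanded pose from where the row before left it, along the tool's axes as they then stand; what a row does not reach is not made up. A row lasts 1/10 s, in which the tool goes at most 50 mm and 8.59 degrees, less where a joint would pass 70% of its speed; a pose out of reach is approached as far as the arm can. A call with a gripper value outside its range is refused whole. "gripper" is the closure, from -1 (fully open) to 1 (shut), set as the call begins (left out, the last holds). The fingers move at their own pace and stop on an object; "force" is the grip in N (left out, the last holds). Time passes only in rows, so rows that do not move let the fingers close, or fill a call up. It gives the time, the measured TCP pose, the force, the opening and the grip force at its end, in the units of the state.
- robot.get_obs(): the state, without advancing time (a new reading comes with each control period).
- robot.camera(name): name is "side" or "top" or "wrist"; returns a dict with "frame" (400x640x3 uint8, red, green, blue), "z_map" (400x640 float32, mm along the optical axis (not along the pixel's ray), 0 where there is no reading), "K" (3x3 intrinsics, pixels), "dist_coeffs" ([k1, k2, p1, p2, k3] as OpenCV has them; the pictures are not rectified), "origin" and "rotation" of the camera in the world; the wrist camera has in their place "mount" (4x4, takes a point from camera to tool coordinates, whose origin is the TCP and whose axes are the flange's). Camera axes: x right, y down, z forward; pixel columns grow to the right and rows downward; lengths in mm; the calibration is good to about 2 mm. A picture is of the moment at which its call begins: read the wrist's pose just before it.
- robot.finish_job(): hands the job in; it is judged then, once.
Trained networks look in the newest picture that a camera, given by its name, has taken for a name from the list of things; names that differ only in an ending like _2 or _b are one class to them, and where a whole thing is asked for, a point or a joint stands for the part that bears it (a point fixed in the world has none). Each returns a list of dicts, best first, with "confidence" (0 to 1); they miss things now and then, are a little off and sometimes report something else, mostly with a low value. They report only what shows in the picture. A call takes as long as a camera call. They do not tell look-alikes from the thing itself.
- robot.find_in(label, camera): "rect" ([centre column, centre row, width, height] in pixels, round what is visible of it).
- robot.masks_of(label, camera): "region" (400x640 bool, what is visible of it) and "rect" ([centre column, centre row, width, height] in pixels, round what is visible of it).
The state is a dict: "clock": time; "qpos": joint angles; "qd": joint speeds; "effort": joint torques, N m; "tool_pos": TCP position; "eef_rot": TCP orientation; "force": force on the tool from outside, world axes, zero at the start; "moment": the same for the moment, N m; "gripper_width": finger opening in mm; "grip_force": force on a finger pad.
Only numpy, scipy, OpenCV 4.12 (cv2) and the standard library are available. Lean on these libraries where they do the work, as an engineer would, in place of code of your own. Each camera call takes 0.05 s, during which the arm holds its last target. There are 200 camera calls.

## Working session

There is one attempt and no reset: what is moved stays moved. The work goes in short steps, Python scripts to look and compute and a tool call to move; the robot and the scene stay as the last step left them, time stands still between calls to the robot, and variables do not carry over. Pictures are saved under pics/ and viewed, at most 10 in all, crops included, and the job is handed in when it is done.

Besides the shell and the picture viewer there is one more tool, called after "Emit:" as name(argument=value, ...) on one line, values as JSON. apply_moves: Moves the arm, as the interface text tells. Its arguments: {"type":"object","properties":{"motion":{"type":"array"},"gripper":{"type":"number"},"force":{"type":"number"}},"required":["motion"]}

```bash
ls; mkdir -p pics
cat > h.py <<'E'
import numpy as np, cv2
from scipy.spatial.transform import Rotation as R
from rig import robot
def cloud(c):
    "world points HxWx3 of top/side picture"
    K=np.array(c["K"],float);d=np.array(c["dist_coeffs"],float)
    h,w=c["z_map"].shape
    u,v=np.meshgrid(np.arange(w),np.arange(h))
    p=cv2.undistortPoints(np.stack([u,v],-1).reshape(-1,1,2).astype(float),K,d).reshape(h,w,2)
    z=c["z_map"].astype(float)
    P=np.dstack([p*z[...,None],z]); P[z==0]=np.nan
    if "mount" in c:
        o=c["obs"];T=np.array(c["mount"]);P=P@T[:3,:3].T+T[:3,3]
        q=o["eef_rot"];return P@R.from_quat([q[1],q[2],q[3],q[0]]).as_matrix().T+np.array(o["tool_pos"])
    return P@np.array(c["rotation"]).T+np.array(c["origin"]).ravel()
def snap(n):
    o=robot.get_obs();c=robot.camera(n);c["obs"]=o;return c
def save(c,name): cv2.imwrite("pics/"+name,c["frame"][...,::-1])
E
python3 - <<'E'
from h import *
o=robot.get_obs();print(o)
for n in ["top","side"]:
    c=snap(n);save(c,n+"0.png");P=cloud(c);np.save(n+"0.npy",P)
    print(n,c["origin"],np.round(c["rotation"],2).tolist())
    for l in ["yellow_block","plate","gauge","blue_block","green_block","oil_bottle","slide_box"]:
        for m in robot.masks_of(l,n)[:4]:
            r=m["region"];q=P[r];q=q[~np.isnan(q[:,0])]
            if len(q): print(l,round(m["confidence"],2),np.round(m["rect"]).astype(int),np.round(np.median(q,0)).astype(int),np.round(np.percentile(q,[2,98],axis=0)).astype(int).tolist())
E
```

```text
pics
{'clock': 0.0, 'qpos': array([ 1.20808422,  0.46946798, -0.04858564,  1.53366153,  0.02411511,
        1.14101843, -0.08227597]), 'qd': array([ 0.00048686, -0.00052327,  0.00093121,  0.00095916,  0.00016955,
       -0.00107518, -0.00078921]), 'effort': array([-4.52381082e-04, -5.07972908e+01, -8.06714594e-02, -2.36150783e+01,
       -6.11349754e-02,  3.80041427e-02,  1.94404915e-04]), 'tool_pos': array([ 220.9682045 , -637.18081647,  221.49524859]), 'eef_rot': array([-9.62384407e-04,  9.86098612e-01,  1.66158231e-01, -2.07782137e-04]), 'force': array([-0.60875851, -0.12723527,  0.58656557]), 'moment': array([-0.03397076,  0.01770206, -0.01347215]), 'grip_force': 0.0, 'gripper_width': 87.10369919130821}Traceback (most recent call last):
  File "<stdin>", line 4, in <module>
  File "h.py", line 15, in cloud
    return P@np.array(c["rotation"]).T+np.array(c["origin"]).ravel()
           ~^~~~~~~~~~~~~~~~~~~~~~~~~~
ValueError: matmul: Input operand 1 has a mismatch in its core dimension 0, with gufunc signature (n?,k),(k,m?)->(n?,m?) (size 4 is different from 3)
```

```bash
python3 - <<'E'
s=open('h.py').read()
s=s.replace('P@np.array(c["rotation"]).T','P@Q(c["rotation"]).T').replace('R.from_quat([q[1],q[2],q[3],q[0]]).as_matrix()','Q(q)')
s=s.replace('def cloud','def Q(q): return R.from_quat(np.asarray(q,float).ravel()[[1,2,3,0]]).as_matrix()\ndef cloud')
open('h.py','w').write(s)
E
python3 - <<'E'
from h import *
for n in ["top","side"]:
    c=snap(n);save(c,n+"0.png");P=cloud(c);np.save(n+"0.npy",P)
    print(n,c["origin"],c["rotation"])
    for l in ["yellow_block","plate","gauge","blue_block","green_block","oil_bottle","slide_box"]:
        for m in robot.masks_of(l,n)[:4]:
            r=m["region"];q=P[r];q=q[~np.isnan(q[:,0])]
            if len(q): print(l,round(m["confidence"],2),np.round(m["rect"]).astype(int),np.round(np.median(q,0)).astype(int),np.round(np.percentile(q,[2,98],axis=0)).astype(int).tolist())
E
```

```text
top [ 425.76043846   18.17403457 1101.37115365] [ 0.05399368 -0.70117921  0.70964296 -0.04288679]
yellow_block 0.8 [346 209  32  34] [559 -36  13] [[523, -68, 0], [599, -7, 39]]
gauge 0.98 [209 216  63  38] [538 284  90] [[506, 231, 12], [585, 370, 153]]
gauge 0.71 [186 156  48  36] [690 368  56] [[657, 325, 0], [728, 411, 99]]
gauge 0.66 [249 133  21  19] [748 205  56] [[735, 190, 9], [772, 227, 87]]
gauge 0.61 [204 304  95  86] [339 288 119] [[238, 213, 4], [417, 379, 207]]
blue_block 0.97 [340 159  23  33] [680 -18  14] [[646, -45, 5], [721, 7, 31]]
green_block 0.95 [349 248  28  35] [455 -37  37] [[421, -66, 6], [493, -10, 47]]
oil_bottle 0.87 [245 134  19  20] [748 206  56] [[735, 190, 9], [773, 228, 87]]
slide_box 0.66 [398 130  46  45] [ 751 -170   32] [[702, -222, 9], [804, -117, 36]]
side [121.23269192 522.49156577 610.93591227] [ 0.15103726 -0.29291604  0.84501552 -0.42111366]
yellow_block 0.79 [324 222  37  28] [548 -29  20] [[520, -60, 1], [595, -5, 38]]
plate 0.59 [389 185  76  53] [ 497 -269   25] [[404, -394, 7], [596, -178, 27]]
gauge 0.95 [303 346  58 107] [311 322 153] [[266, 217, 15], [417, 366, 207]]
gauge 0.82 [144 292  45  57] [684 380  55] [[656, 326, 2], [723, 418, 99]]
gauge 0.77 [219 303  96  99] [535 311  90] [[506, 238, 11], [571, 376, 153]]
blue_block 0.9 [282 208  33  22] [670  -8  17] [[644, -36, 4], [715, 9, 30]]
green_block 0.62 [357 236  34  28] [450 -25  24] [[421, -60, 3], [489, -10, 46]]
oil_bottle 0.6 [193 233  26  33] [743 217  47] [[733, 195, 5], [761, 232, 86]]
slide_box 0.68 [300 172  40  30] [ 738 -161   31] [[697, -228, 1], [808, -112, 34]]
```

View pics/top0.png

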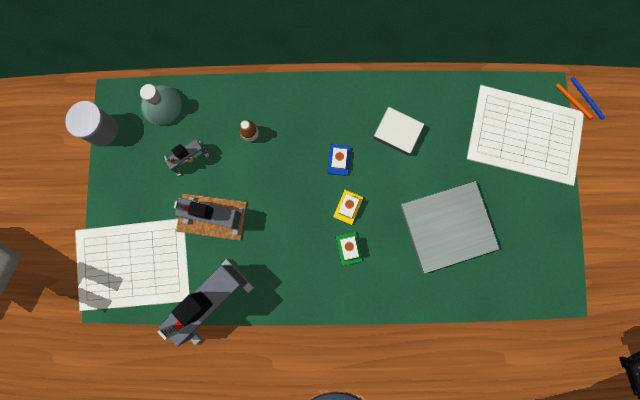

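View pics/side0.png

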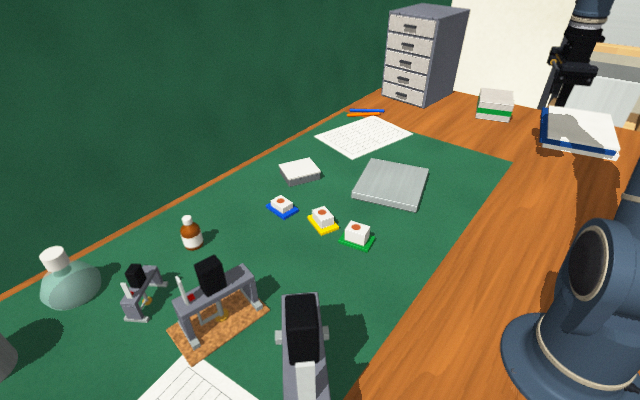

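Run:
```python
from h import *
def rect(q,l):
    q=q[~np.isnan(q[:,0])]
    (c,s,a)=cv2.minAreaRect(q[:,:2].astype(np.float32)); print(l,len(q),np.round(c,1),np.round(s,1),round(a,1),'z',np.round(np.percentile(q[:,2],[5,50,95]),1),'med',np.round(np.median(q,0),1))
for n in ["top","side"]:
    P=np.load(n+"0.npy");I=cv2.imread(f"pics/{n}0.png");hsv=cv2.cvtColor(I,cv2.COLOR_BGR2HSV)
    X,Y,Z=P[...,0],P[...,1],P[...,2]
    box=lambda a,b,c,d:(X>a)&(X<b)&(Y>c)&(Y<d)
    rect(P[box(500,620,-90,20)&(Z>31)&(Z<40)],n+" resin top")
    rect(P[box(500,620,-90,20)&(Z>5)&(Z<40)],n+" block all")
    rect(P[box(500,620,-90,20)&(hsv[...,0]>22)&(hsv[...,0]<32)&(hsv[...,1]>150)&(hsv[...,2]>120)],n+" yellow")
    rect(P[box(380,620,-420,-150)&(Z>20)&(Z<30)],n+" plate")
    g=box(480,620,210,400)
    rect(P[g&(Z>145)],n+" gauge top")
    rect(P[g&(Z>70)&(Z<100)],n+" beam")
    rect(P[g&(Z>70)],n+" beamall")
    rect(P[g&(Z>3)&(Z<12)],n+" cork")
    rect(P[g&(Z>110)&(hsv[...,2]<60)],n+" black")
    rect(P[g&(Z>100)&(hsv[...,2]>150)],n+" white")
a=cv2.imread("pics/top0.png")[180:260,160:380]; cv2.imwrite("pics/crop.png",cv2.resize(a,None,fx=3.6,fy=3.6,interpolation=cv2.INTER_CUBIC))
```

```text
top resin top 288 [561.  -39.1] [35.8 50.2] 66.3 z [32.7 35.5 38.6] med [560.2 -39.3  35.5]
top block all 628 [560.5 -33.8] [ 93.6 118.4] 84.1 z [ 6.2 13.3 38. ] med [557.9 -37.9  13.3]
top yellow 298 [562.6 -39.2] [51.4 78.5] 66.7 z [ 4.8  9.4 13.2] med [553.7 -36.2   9.4]
top plate 5629 [ 507.2 -291.7] [180.2 202.5] 16.7 z [21.4 24.6 27.8] med [ 505.5 -290.    24.6]
top gauge top 269 [545.9 318. ] [74.7 30.1] 77.0 z [147.1 151.1 154.1] med [543.1 302.6 151.1]
top beam 732 [542.3 302. ] [140.8  44.6] 77.0 z [85.3 89.6 93.4] med [535.9 275.4  89.6]
top beamall 1140 [542.3 302. ] [140.8  44.6] 77.0 z [ 86.4  91.2 152.5] med [539.  288.   91.2]
top cork 1276 [550.3 305.3] [138.9 188.3] 0.3 z [3.3 5.8 9. ] med [522.1 305.1   5.8]
top black 318 [545.6 316.4] [71.6 30. ] 77.0 z [118.5 150.6 154. ] med [542.5 297.2 150.6]
top white 11 [555.1 352.9] [ 3.1 13.8] 79.5 z [148.1 150.7 151.6] med [554.8 352.6 150.7]
side resin top 214 [559.6 -38.4] [36.3 52.1] 66.3 z [32.1 36.3 38. ] med [557.7 -36.4  36.3]
side block all 528 [560.4 -38.8] [52.4 78.4] 66.6 z [ 7.8 23.  37.5] med [549.8 -29.6  23. ]
side yellow 214 [564.  -39.3] [51.3 85.2] 66.2 z [ 0.9  9.3 11.5] med [537.5 -22.8   9.3]
side plate 2540 [ 506.4 -291.8] [179.5 205.3] 16.4 z [23.  25.2 26.9] med [ 500.  -279.1   25.2]
side gauge top 406 [546.1 318.9] [75.  31.8] 77.9 z [146.3 151.7 153.4] med [540.1 306.3 151.7]
side beam 1623 [541.8 302.8] [143.9  46.6] 76.1 z [78.5 89.8 95.1] med [534.2 319.7  89.8]
side beamall 2609 [541.8 302.8] [143.9  46.6] 76.1 z [ 80.3  91.2 152.2] med [533.3 312.8  91.2]
side cork 2993 [530.9 305.3] [183.1 119.6] 81.6 z [3.9 5.8 8.1] med [528.1 322.8   5.8]
side black 716 [540.5 302.6] [39.9 29.1] 76.6 z [113.6 143.1 153.1] med [531.4 306.7 143.1]
side white 99 [554.  353.2] [ 5.  17.7] 75.8 z [103.1 132.2 151.6] med [549.1 355.  132.2]
```

View pics/crop.png

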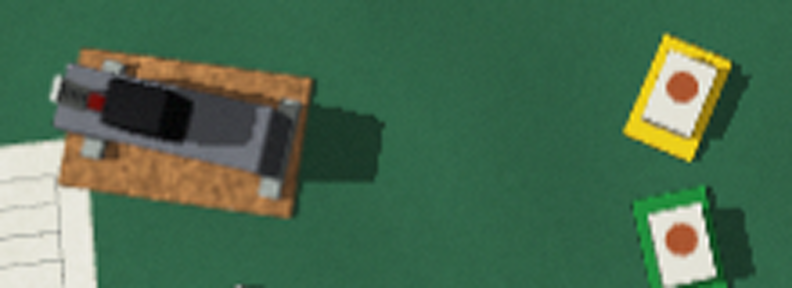

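The candidates for the gauge, by top pixel, are the small bridge at (186,156), the middle-sized one on cork at (209,212) and the big one at (204,304). I'm taking the one on cork: its top is at 152 mm, which is 6 + 146. The yellow block is at (348,207), next to blue at (340,159) and green at (349,248). The crop shows the yellow block at right and the gauge on its cork with the scale at the left end, so both choices hold.

```bash
cat >> h.py <<'E'
def go(x,y,z,a):
    "tool shift (mm) to world x,y,z and turn about tool z (deg) to bring tool y to world heading a (mod 180)"
    o=robot.get_obs();M=Q(o["eef_rot"]);d=M.T@(np.array([x,y,z])-o["tool_pos"])
    h=np.degrees(np.arctan2(M[1,1],M[0,1]));t=-((a-h+90)%180-90)
    print("t",round(o["clock"],2),"pos",np.round(o["tool_pos"],1),"head",round(h,1),"tilt",np.round(np.degrees([M[0,2],M[1,2]]),2),"shift",np.round(d,1),"turn",round(t,1),"q7",round(o["qpos"][6],2),"w",round(o["gripper_width"],1),"gf",round(o["grip_force"],1),"F",np.round(o["force"],1))
E
python3 -c "
from h import *
go(560.5,-39,150,66.3)"
```

```text
t 0.85 pos [ 221.2 -637.7  222.6] head -70.9 tilt [ 0.   -0.01] shift [ 516.8 -454.5   72.6] turn 42.8 q7 -0.08 w 87.2 gf 0.0 F [-0.4  0.6 -0.1]
```

Emit:
apply_moves(motion=[34, -30, 0, 0, 0, 0, 34, -30, 0, 0, 0, 0, 34, -30, 0, 0, 0, 0, 34, -30, 0, 0, 0, 0, 34, -30, 0, 0, 0, 0, 34, -30, 0, 0, 0, 0, 34, -30, 0, 0, 0, 0, 34, -30, 0, 0, 0, 0, 34, -30, 0, 0, 0, 0, 34, -30, 0, 0, 0, 0], gripper=-1)

```text
clock: 1.85
tool_pos: [444.9, -241.3, 223.0]
eef_rot: [0.0, 0.986, 0.166, 0.0]
force: [0.3, -0.3, 0.4]
gripper_width: 86.8
grip_force: 0.0
```

Emit:
apply_moves(motion=[34, -30, 0, 0, 0, 0, 34, -30, 0, 0, 0, 0, 34, -30, 0, 0, 0, 0, 34, -30, 0, 0, 0, 0, 34, -30, 0, 0, 0, 0, 0, 0, 0, 0, 0, 8, 0, 0, 0, 0, 0, 8, 0, 0, 0, 0, 0, 8, 0, 0, 0, 0, 0, 8, 0, 0, 0, 0, 0, 8])

```text
clock: 2.85
tool_pos: [555.7, -45.5, 222.7]
eef_rot: [0.0, 0.983, -0.184, 0.0]
force: [-0.5, -0.1, -0.8]
gripper_width: 86.9
grip_force: 0.0
```

```bash
python3 -c "
from h import *
go(560.5,-39,150,66.3)
c=snap('wrist');save(c,'w1.png');P=cloud(c);np.save('w1.npy',P)
Z=P[...,2];m=(abs(P[...,0]-560)<60)&(abs(P[...,1]+39)<50)
for lo,hi in((31,42),(4,42)):
    q=P[m&(Z>lo)&(Z<hi)].astype(np.float32);print(len(q),cv2.minAreaRect(q[:,:2].copy()),np.percentile(q[:,2],[5,50,95]))
"
```

```text
t 2.85 pos [555.7 -45.5 222.7] head -111.2 tilt [ 0.02 -0.01] shift [ 2.2 -7.8 72.7] turn 2.5 q7 -2.02 w 86.9 gf 0.0 F [-0.5 -0.1 -0.8]
1406 ((563.0147705078125, -38.337711334228516), (36.03945541381836, 50.059993743896484), 66.47880554199219) [35.70479393 37.10716057 38.33675957]
2683 ((555.8921508789062, -27.493762969970703), (86.08686828613281, 102.1493148803711), 80.17142486572266) [ 9.85875492 35.69126511 38.09730911]
```

View pics/w1.png

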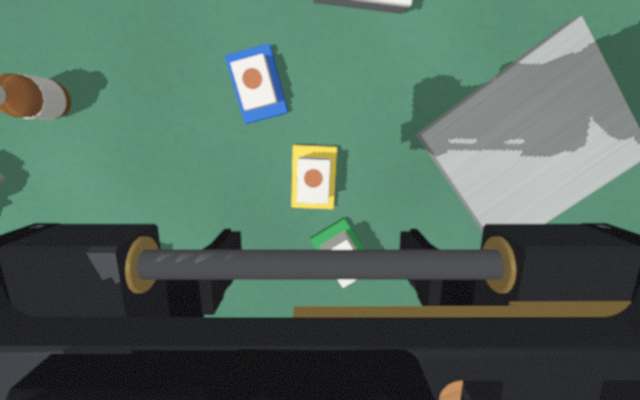

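The wrist view shows the yellow block at (314,177), with green at (340,245) and blue at (255,82). Its measured centre agrees with the fixed cameras to about 2 mm.

Emit:
apply_moves(motion=[2.5, -8.5, 10, 0, 0, 2.5, 0, 0, 25, 0, 0, 0, 0, 0, 25, 0, 0, 0, 0, 0, 25, 0, 0, 0, 0, 0, 25, 0, 0, 0, 0, 0, 25, 0, 0, 0, 0, 0, 25, 0, 0, 0, 0, 0, 20, 0, 0, 0, 0, 0, 14, 0, 0, 0, 0, 0, 10, 0, 0, 0])

```text
clock: 3.9
tool_pos: [560.9, -38.4, 17.7]
eef_rot: [0.0, 0.979, -0.202, -0.0]
force: [0.9, 0.2, 0.9]
gripper_width: 87.0
grip_force: 0.0
```

Emit:
apply_moves(motion=[0, 0, 4, 0, 0, 0, 0, 0, 0, 0, 0, 0, 0, 0, 0, 0, 0, 0, 0, 0, 0, 0, 0, 0, 0, 0, 0, 0, 0, 0, 0, 0, 0, 0, 0, 0, 0, 0, 0, 0, 0, 0, 0, 0, 0, 0, 0, 0, 0, 0, 0, 0, 0, 0, 0, 0, 0, 0, 0, 0], gripper=1, force=20)

```text
clock: 4.9
tool_pos: [561.0, -38.5, 14.7]
eef_rot: [0.0, 0.979, -0.203, 0.0]
force: [-1.3, -0.7, 2.7]
gripper_width: 35.7
grip_force: 20.0
```

```bash
python3 -c "
from h import *
go(507,-291.5,150,77)
"
```

```text
t 4.9 pos [561.  -38.5  14.7] head -113.4 tilt [ 0.01 -0.01] shift [  50.8  253.7 -135.2] turn -10.4 q7 -2.15 w 35.7 gf 20.0 F [-1.3 -0.7  2.7]
```

Emit:
apply_moves(motion=[0, 0, -15, 0, 0, 0, 0, 0, -30, 0, 0, 0, 0, 0, -35, 0, 0, 0, 7, 36, 0, 0, 0, -1.5, 7, 36, 0, 0, 0, -1.5, 7, 36, 0, 0, 0, -1.5, 7, 36, 0, 0, 0, -1.5, 7, 36, 0, 0, 0, -1.5, 7, 36, 0, 0, 0, -1.5, 7, 36, 0, 0, 0, -1.5])

```text
clock: 5.9
tool_pos: [525.3, -293.8, 95.3]
eef_rot: [0.0, 0.994, -0.112, 0.0]
force: [1.6, -0.7, -1.4]
gripper_width: 36.1
grip_force: 20.0
```

```bash
python3 -c "
from h import *
go(507,-291.5,39.7,77)
"
```

```text
t 5.9 pos [ 525.3 -293.8   95.3] head -102.8 tilt [ 0. -0.] shift [-18.3   1.8  55.6] turn 0.2 q7 -1.49 w 36.1 gf 20.0 F [ 1.6 -0.7 -1.4]
```

Emit:
apply_moves(motion=[-9, 1, 10, 0, 0, 0, -9, 1, 12, 0, 0, 0, 0, 0, 12, 0, 0, 0, 0, 0, 8, 0, 0, 0, 0, 0, 6, 0, 0, 0, 0, 0, 3, 0, 0, 0, 0, 0, 2, 0, 0, 0, 0, 0, 1, 0, 0, 0, 0, 0, 1, 0, 0, 0, 0, 0, 0, 0, 0, 0])

```text
clock: 6.9
tool_pos: [508.2, -290.4, 39.8]
eef_rot: [0.0, 0.994, -0.112, 0.0]
force: [-0.7, 0.4, -2.7]
gripper_width: 35.7
grip_force: 20.0
```

```bash
python3 -c "
from h import *
go(507,-291.5,39.7,77)
"
```

```text
t 6.9 pos [ 508.2 -290.4   39.8] head -102.9 tilt [ 0.04 -0.02] shift [-0.9  1.3  0.1] turn 0.1 q7 -1.5 w 35.7 gf 20.0 F [-0.7  0.4 -2.7]
```

Emit:
apply_moves(motion=[0, 0, 0.4, 0, 0, 0, 0, 0, 0, 0, 0, 0, 0, 0, 0.4, 0, 0, 0, 0, 0, 0, 0, 0, 0, 0, 0, 0, 0, 0, 0, 0, 0, 0, 0, 0, 0, 0, 0, 0, 0, 0, 0, 0, 0, 0, 0, 0, 0, 0, 0, 0, 0, 0, 0, 0, 0, 0, 0, 0, 0])

```text
clock: 7.9
tool_pos: [508.1, -290.4, 39.7]
eef_rot: [0.0, 0.994, -0.112, 0.0]
force: [-2.4, 1.7, 5.5]
gripper_width: 35.9
grip_force: 20.0
```

```bash
python3 -c "
from h import *
go(507,-291.5,39.7,77)
c=snap('side');P=cloud(c);Z=P[...,2];m=(abs(P[...,0]-508)<60)&(abs(P[...,1]+290)<60)&(Z>10)&(Z<100);hsv=cv2.cvtColor(c['frame'],cv2.COLOR_RGB2HSV)
y=m&(hsv[...,0]>22)&(hsv[...,0]<32)&(hsv[...,1]>150);print(np.percentile(Z[y],[5,25,50,75,95]),y.sum())
"
```

```text
t 7.9 pos [ 508.1 -290.4   39.7] head -102.9 tilt [ 0.03 -0.03] shift [-0.9  1.3  0. ] turn 0.1 q7 -1.5 w 35.9 gf 20.0 F [-2.4  1.7  5.5]
[26.23037588 30.37682113 33.87902602 35.20090875 37.05260281] 167
```

Contact: the upward force is 5.5 N at the expected height. Now I let go and rise.

Emit:
apply_moves(motion=[0, 0, 0, 0, 0, 0, 0, 0, 0, 0, 0, 0, 0, 0, 0, 0, 0, 0, 0, 0, 0, 0, 0, 0, 0, 0, -3, 0, 0, 0, 0, 0, -10, 0, 0, 0, 0, 0, -30, 0, 0, 0, 0, 0, -40, 0, 0, 0, 0, 0, -45, 0, 0, 0, 0, 0, -45, 0, 0, 0], gripper=-1)

```text
clock: 8.95
tool_pos: [507.7, -290.1, 214.3]
eef_rot: [0.0, 0.994, -0.112, 0.0]
force: [1.1, 0.4, 0.0]
gripper_width: 87.0
grip_force: 0.0
```

```bash
python3 -c "
from h import *
go(541.5,302.5,220,-13)
for n in ('side','top','wrist'):
    c=snap(n);P=cloud(c);Z=P[...,2];m=(abs(P[...,0]-508)<40)&(abs(P[...,1]+290)<40)&(Z>56)&(Z<66);q=P[m].astype(np.float32)
    if len(q)>20: print(n,cv2.minAreaRect(q[:,:2].copy()),np.median(q,0))
"
```

```text
t 8.95 pos [ 507.7 -290.1  214.3] head -102.9 tilt [ 0.03 -0.01] shift [ -99.  -585.3   -5.8] turn -89.9 q7 -1.44 w 87.0 gf 0.0 F [1.1 0.4 0. ]
side ((507.6150817871094, -290.752685546875), (37.9667854309082, 52.556724548339844), 75.04302978515625) [ 506.13153 -286.7761    61.02249]
top ((496.8851013183594, -287.1695861816406), (35.828941345214844, 24.501026153564453), 73.8979263305664) [ 496.82977  -286.32056    60.936424]
wrist ((510.63165283203125, -289.9400939941406), (35.40492248535156, 49.57998275756836), 77.60029602050781) [ 511.2968  -290.29382   62.0147 ]
```

Emit:
apply_moves(motion=[-7, -42, 0, 0, 0, 0, -7, -42, 0, 0, 0, 0, -7, -42, 0, 0, 0, 0, -7, -42, 0, 0, 0, 0, -7, -42, 0, 0, 0, 0, -7, -42, 0, 0, 0, 0, -7, -42, 0, 0, 0, 0, -7, -42, 0, 0, 0, 0, -7, -42, 0, 0, 0, 0, -7, -42, 0, 0, 0, 0])

```text
clock: 10.1
tool_pos: [532.2, 136.0, 210.7]
eef_rot: [0.001, 0.994, -0.112, -0.001]
force: [0.8, -0.2, 0.0]
gripper_width: 86.9
grip_force: 0.0
```

Emit:
apply_moves(motion=[-7, -41, 0, 0, 0, 0, -7, -41, 0, 0, 0, 0, -7, -41, 0, 0, 0, 0, -8, -42, 0, 0, 0, 0, 0, 0, 0, 0, 0, -8.2, 0, 0, 0, 0, 0, -8.2, 0, 0, 0, 0, 0, -8.2, 0, 0, 0, 0, 0, -8.2, 0, 0, 0, 0, 0, -8.2, 0, 0, 0, 0, 0, -8.2])

```text
clock: 11.1
tool_pos: [540.9, 301.5, 210.4]
eef_rot: [0.0, 0.949, 0.315, -0.001]
force: [0.7, 0.7, 0.2]
gripper_width: 87.0
grip_force: 0.0
```

Emit:
apply_moves(motion=[0, 0, 0, 0, 0, -8.2, 0, 0, 0, 0, 0, -8.2, 0, 0, 0, 0, 0, -8.2, 0, 0, 0, 0, 0, -8.2, 0, 0, 0, 0, 0, -7.9, 0, 0, 0, 0, 0, 0, 0, 0, 0, 0, 0, 0, 0, 0, 0, 0, 0, 0, 0, 0, 0, 0, 0, 0, 0, 0, 0, 0, 0, 0])

```text
clock: 12.1
tool_pos: [541.7, 302.1, 211.8]
eef_rot: [0.0, 0.783, 0.622, 0.0]
force: [0.6, -0.4, -0.0]
gripper_width: 87.1
grip_force: 0.0
```

```bash
python3 -c "
from h import *
go(541.5,302.5,112,-13)
c=snap('wrist');save(c,'w2.png');P=cloud(c);X,Y,Z=np.moveaxis(P,-1,0);g=(abs(X-541)<90)&(abs(Y-302)<95)
hsv=cv2.cvtColor(c['frame'],cv2.COLOR_RGB2HSV)
for n,m in (('top',g&(Z>146)&(Z<158)),('beam+',g&(Z>80)&(Z<158)),('black',g&(Z>100)&(Z<158)&(hsv[...,2]<60))):
    q=P[m].astype(np.float32);print(n,len(q),cv2.minAreaRect(q[:,:2].copy()) if len(q) else '',np.nanmedian(q,0))
"
```

```text
t 12.1 pos [541.7 302.1 211.8] head -13.0 tilt [ 0.02 -0.01] shift [ 0.4 -0.3 99.8] turn -0.0 q7 -1.15 w 87.1 gf 0.0 F [ 0.6 -0.4 -0. ]
top 2238 ((548.319580078125, 320.23406982421875), (74.33252716064453, 29.528825759887695), 76.63211059570312) [545.55585 306.64087 152.75748]
beam+ 6201 ((546.6089477539062, 313.0538330078125), (123.23002624511719, 44.08183670043945), 77.15361022949219) [548.3592  322.83597  91.94276]
black 2307 ((544.3986206054688, 304.0901184082031), (40.15583801269531, 28.807861328125), 77.03935241699219) [545.2149  308.8109  152.73158]
```

View pics/w2.png

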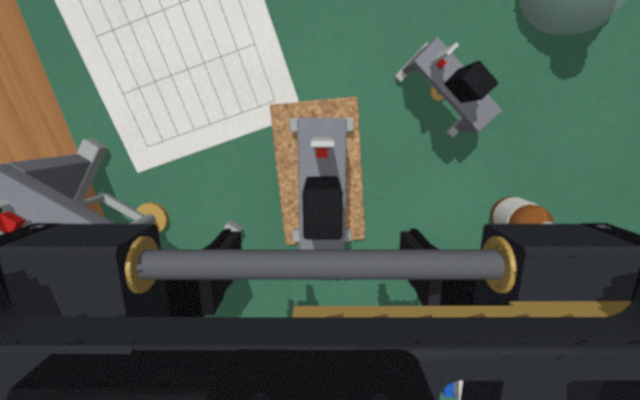

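The wrist view shows the gauge on its cork, grip at (322,207), centred between the fingers. The bottle and the small look-alike are clear at right.

Emit:
apply_moves(motion=[0.5, 1, 15, 0, 0, 0, 0, 0, 20, 0, 0, 0, 0, 0, 20, 0, 0, 0, 0, 0, 20, 0, 0, 0, 0, 0, 15, 0, 0, 0, 0, 0, 7, 0, 0, 0, 0, 0, 3, 0, 0, 0, 0, 0, 0, 0, 0, 0, 0, 0, 0, 0, 0, 0, 0, 0, 0, 0, 0, 0])

```text
clock: 13.15
tool_pos: [543.2, 302.7, 112.6]
eef_rot: [0.0, 0.783, 0.623, 0.001]
force: [-0.5, 0.5, -0.2]
gripper_width: 87.3
grip_force: 0.0
```

Emit:
apply_moves(motion=[0, 0, 0, 0, 0, 0, 0, 0, 0, 0, 0, 0, 0, 0, 0, 0, 0, 0, 0, 0, 0, 0, 0, 0, 0, 0, 0, 0, 0, 0, 0, 0, 0, 0, 0, 0, 0, 0, 0, 0, 0, 0, 0, 0, 0, 0, 0, 0, 0, 0, 0, 0, 0, 0, 0, 0, 0, 0, 0, 0], gripper=1, force=45)

```text
clock: 14.15
tool_pos: [542.9, 302.3, 111.7]
eef_rot: [0.0, 0.783, 0.623, 0.0]
force: [0.2, -0.3, 0.0]
gripper_width: 29.5
grip_force: 45.0
```

Emit:
apply_moves(motion=[0, 0, -5, 0, 0, 0, 0, 0, -15, 0, 0, 0, 0, 0, -20, 0, 0, 0, 0, 0, -25, 0, 0, 0, 0, 0, -30, 0, 0, 0, 0, 0, -20, 0, 0, 0, 0, 0, -10, 0, 0, 0, 0, 0, -5, 0, 0, 0, 0, 0, 0, 0, 0, 0, 0, 0, 0, 0, 0, 0])

```text
clock: 15.15
tool_pos: [542.2, 301.6, 240.4]
eef_rot: [-0.0, 0.782, 0.623, -0.001]
force: [0.6, 0.4, -5.9]
gripper_width: 29.9
grip_force: 45.0
```

```bash
python3 -c "
from h import *
go(508,-290.4,240,-13)
for n in ('side','top'):
    c=snap(n);P=cloud(c);X,Y,Z=np.moveaxis(P,-1,0);g=(abs(X-541)<90)&(abs(Y-302)<95)
    hsv=cv2.cvtColor(c['frame'],cv2.COLOR_RGB2HSV)
    if n=='side': save(c,'s3.png')
    a=cv2.minAreaRect(P[g&(Z>190)&(Z<225)&(hsv[...,2]>40)][:,:2].astype(np.float32));print(n,a)
    q=P[g&(Z>195)&(Z<220)];print(np.nanmedian(q,0),np.percentile(Z[g&(Z>80)],[1,5,50]))
"
```

```text
t 15.15 pos [542.2 301.6 240.4] head -13.0 tilt [-0.11 -0.08] shift [-584.6   99.5    1.4] turn 0.0 q7 -1.13 w 29.9 gf 45.0 F [ 0.6  0.4 -5.9]
side ((540.5699462890625, 302.14569091796875), (142.7256317138672, 46.80828094482422), 76.4776611328125)
[531.49740178 319.57401231 218.3250661 ] [141.86171205 175.9251859  417.24481521]
top ((533.4375610351562, 265.47637939453125), (70.75211334228516, 44.235755920410156), 76.83540344238281)
[534.4808091  250.32274639 217.67122555] [147.0537875  217.78180833 600.44776714]
```

View pics/s3.png

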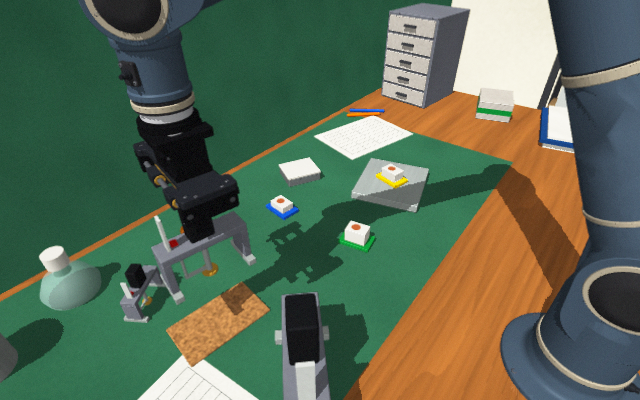

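The side view shows the gauge lifted level at (205,245), the bystanders undisturbed, and the yellow block lying on the plate at (392,174).

Emit:
apply_moves(motion=[-10, 2, 0, 0, 0, 0, -20, 3, 0, 0, 0, 0, -30, 5, 0, 0, 0, 0, -35, 6, 0, 0, 0, 0, -35, 6, 0, 0, 0, 0, -35, 6, 0, 0, 0, 0, -35, 6, 0, 0, 0, 0, -35, 6, 0, 0, 0, 0, -35, 6, 0, 0, 0, 0, -35, 6, 0, 0, 0, 0])

```text
clock: 16.25
tool_pos: [524.2, -8.8, 241.6]
eef_rot: [0.0, 0.783, 0.623, -0.0]
force: [0.2, 0.4, -6.1]
gripper_width: 29.6
grip_force: 45.0
```

Emit:
apply_moves(motion=[-35, 6, 0, 0, 0, 0, -35, 6, 0, 0, 0, 0, -35, 6, 0, 0, 0, 0, -35, 6, 0, 0, 0, 0, -35, 6, 0, 0, 0, 0, -35, 6, 0, 0, 0, 0, -30, 5, 0, 0, 0, 0, -20, 3, 0, 0, 0, 0, -10, 2, 0, 0, 0, 0, 0, 0, 0, 0, 0, 0])

```text
clock: 17.25
tool_pos: [508.3, -281.8, 241.2]
eef_rot: [-0.0, 0.783, 0.622, -0.0]
force: [-0.4, 0.2, -5.4]
gripper_width: 29.8
grip_force: 45.0
```

```bash
python3 -c "
from h import *
go(508.2,-290.4,131,-13)
"
```

```text
t 17.25 pos [ 508.3 -281.8  241.2] head -13.1 tilt [-0.05  0.  ] shift [ -8.4   1.9 110.2] turn -0.1 q7 -0.06 w 29.8 gf 45.0 F [-0.4  0.2 -5.4]
```

Emit:
apply_moves(motion=[-4.5, 1, 5, 0, 0, 0, -4, 1, 10, 0, 0, 0, 0, 0, 15, 0, 0, 0, 0, 0, 12, 0, 0, 0, 0, 0, 8, 0, 0, 0, 0, 0, 5, 0, 0, 0, 0, 0, 3, 0, 0, 0, 0, 0, 2, 0, 0, 0, 0, 0, 0, 0, 0, 0, 0, 0, 0, 0, 0, 0])

```text
clock: 18.25
tool_pos: [509.5, -288.9, 182.2]
eef_rot: [0.0, 0.782, 0.623, 0.0]
force: [0.7, 0.7, -6.6]
gripper_width: 29.8
grip_force: 45.0
```

```bash
python3 -c "
from h import *
go(508.2,-290.4,131,-13)
c=snap('side');P=cloud(c);X,Y,Z=np.moveaxis(P,-1,0);g=(abs(X-508)<85)&(abs(Y+290)<90)
for lo,hi in((135,163),(70,85),(50,70)):
    q=P[g&(Z>lo)&(Z<hi)];print(lo,len(q),cv2.minAreaRect(q[:,:2].astype(np.float32)),np.percentile(q,[2,98],axis=0).round().tolist())
a=c['frame'][100:240,320:500,::-1];cv2.imwrite('pics/s4.png',cv2.resize(a,None,fx=4,fy=4,interpolation=cv2.INTER_CUBIC))
"
```

```text
t 18.25 pos [ 509.5 -288.9  182.2] head -13.0 tilt [ 0.04 -0.03] shift [-1.8 -1.  51.2] turn 0.0 q7 -0.09 w 29.8 gf 45.0 F [ 0.7  0.7 -6.6]
135 516 ((506.6227111816406, -287.274658203125), (145.00889587402344, 46.05908203125), 75.34427642822266) [[473.0, -352.0, 136.0], [542.0, -216.0, 162.0]]
70 144 ((506.64947509765625, -288.73065185546875), (148.3430633544922, 69.25831604003906), 77.62615203857422) [[460.0, -352.0, 77.0], [552.0, -212.0, 85.0]]
50 158 ((506.27923583984375, -288.6241760253906), (37.39406204223633, 48.79859161376953), 79.79146575927734) [[480.0, -303.0, 51.0], [528.0, -268.0, 63.0]]
```

View pics/s4.png

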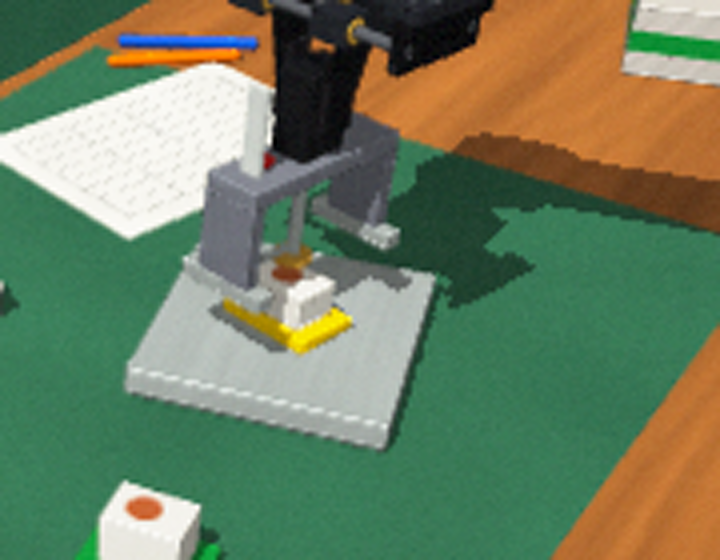

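The crop shows the gauge hovering over the block with a leg on each side, and side-camera centres agreeing to about 2 mm. Lowering slowly.

Emit:
apply_moves(motion=[-1.5, -1, 3, 0, 0, 0, 0, 0, 5, 0, 0, 0, 0, 0, 5, 0, 0, 0, 0, 0, 5, 0, 0, 0, 0, 0, 5, 0, 0, 0, 0, 0, 5, 0, 0, 0, 0, 0, 5, 0, 0, 0, 0, 0, 5, 0, 0, 0, 0, 0, 5, 0, 0, 0, 0, 0, 3, 0, 0, 0])

```text
clock: 19.3
tool_pos: [507.8, -290.1, 135.3]
eef_rot: [-0.0, 0.782, 0.623, -0.0]
force: [-1.2, 0.1, -4.0]
gripper_width: 29.7
grip_force: 45.0
```

Emit:
apply_moves(motion=[0, 0, 1, 0, 0, 0, 0, 0, 1, 0, 0, 0, 0, 0, 0.5, 0, 0, 0, 0, 0, 0.5, 0, 0, 0, 0, 0, 0, 0, 0, 0, 0, 0, 0, 0, 0, 0, 0, 0, 0, 0, 0, 0, 0, 0, 0, 0, 0, 0, 0, 0, 0, 0, 0, 0, 0, 0, 0, 0, 0, 0])

```text
clock: 20.3
tool_pos: [507.9, -290.0, 132.8]
eef_rot: [0.0, 0.782, 0.623, 0.0]
force: [-0.8, -1.1, -4.3]
gripper_width: 30.0
grip_force: 45.0
```

Emit:
apply_moves(motion=[0, 0, 0.5, 0, 0, 0, 0, 0, 0, 0, 0, 0, 0, 0, 0.5, 0, 0, 0, 0, 0, 0, 0, 0, 0, 0, 0, 0.5, 0, 0, 0, 0, 0, 0, 0, 0, 0, 0, 0, 0, 0, 0, 0, 0, 0, 0, 0, 0, 0, 0, 0, 0, 0, 0, 0, 0, 0, 0, 0, 0, 0])

```text
clock: 21.3
tool_pos: [508.0, -290.0, 131.3]
eef_rot: [0.0, 0.782, 0.623, 0.0]
force: [-1.1, -0.2, -3.8]
gripper_width: 30.0
grip_force: 45.0
```

Emit:
apply_moves(motion=[0, 0, 0.4, 0, 0, 0, 0, 0, 0, 0, 0, 0, 0, 0, 0.4, 0, 0, 0, 0, 0, 0, 0, 0, 0, 0, 0, 0, 0, 0, 0, 0, 0, 0, 0, 0, 0, 0, 0, 0, 0, 0, 0, 0, 0, 0, 0, 0, 0, 0, 0, 0, 0, 0, 0, 0, 0, 0, 0, 0, 0])

```text
clock: 22.3
tool_pos: [508.1, -290.1, 130.7]
eef_rot: [0.0, 0.782, 0.623, 0.0]
force: [-2.1, 0.3, 0.5]
gripper_width: 29.5
grip_force: 45.0
```

Emit:
apply_moves(motion=[0, 0, 0.3, 0, 0, 0, 0, 0, 0, 0, 0, 0, 0, 0, 0, 0, 0, 0, 0, 0, 0, 0, 0, 0, 0, 0, 0, 0, 0, 0, 0, 0, 0, 0, 0, 0, 0, 0, 0, 0, 0, 0, 0, 0, 0, 0, 0, 0, 0, 0, 0, 0, 0, 0, 0, 0, 0, 0, 0, 0])

```text
clock: 23.3
tool_pos: [508.1, -290.1, 130.6]
eef_rot: [0.0, 0.782, 0.623, -0.0]
force: [-3.5, -0.2, 4.6]
gripper_width: 29.8
grip_force: 45.0
```

Emit:
apply_moves(motion=[0, 0, 0, 0, 0, 0, 0, 0, 0, 0, 0, 0, 0, 0, 0, 0, 0, 0, 0, 0, 0, 0, 0, 0, 0, 0, 0, 0, 0, 0, 0, 0, -3, 0, 0, 0, 0, 0, -10, 0, 0, 0, 0, 0, -25, 0, 0, 0, 0, 0, -40, 0, 0, 0, 0, 0, -40, 0, 0, 0], gripper=-1)

```text
clock: 24.3
tool_pos: [507.8, -289.7, 250.0]
eef_rot: [-0.0, 0.782, 0.623, 0.0]
force: [1.1, -0.9, -0.2]
gripper_width: 86.1
grip_force: 0.0
```

```bash
python3 -c "
from h import *
go(508.2,-290.4,131,-13)
c=snap('side');P=cloud(c);X,Y,Z=np.moveaxis(P,-1,0);g=(abs(X-508)<85)&(abs(Y+290)<90)
for lo,hi in((90,115),(50,70),(160,178)):
    q=P[g&(Z>lo)&(Z<hi)];print(lo,len(q),cv2.minAreaRect(q[:,:2].astype(np.float32)),np.median(q[:,2]))
a=c['frame'][100:240,320:500,::-1];cv2.imwrite('pics/s5.png',cv2.resize(a,None,fx=4,fy=4,interpolation=cv2.INTER_CUBIC))
"
```

```text
t 24.3 pos [ 507.8 -289.7  250. ] head -13.0 tilt [-0.    0.02] shift [ -0.6   0.6 119. ] turn 0.0 q7 -0.04 w 86.1 gf 0.0 F [ 1.1 -0.9 -0.2]
90 487 ((505.9922180175781, -289.13275146484375), (144.37905883789062, 45.65207290649414), 77.40408325195312) 108.23012242826218
50 304 ((505.9821472167969, -287.7531433105469), (142.29847717285156, 47.33583450317383), 77.20767974853516) 60.16605998394101
160 163 ((510.4136962890625, -271.8069152832031), (74.82332611083984, 29.647991180419922), 74.0833740234375) 169.23210811652785
```

View pics/s5.png

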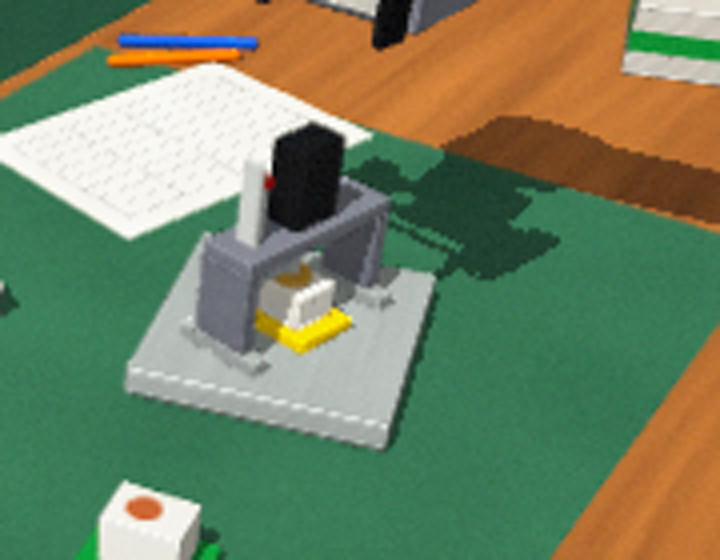

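The gauge stands flat on the plate, its top at about 170 mm (25 + 146 expected). One leg is on each side of the block, the foot is on the resin middle and the pointer has risen. Handing in.

```bash
python3 -c "
from rig import robot
print(robot.finish_job())"
```

```text
the job is handed in; nothing more can be done
None
```

I handed in the job after about 24 s of the 61 s: the yellow block lies flat on the plate and the gauge stands over it with its foot on the resin top. The last picture and depth points agree, but I did not read the gauge's scale and the hand-in gave no verdict.

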